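# Lock a pump module into its docking base with the cam lever

## Robot

A 6-joint arm with a two-finger parallel gripper is mounted at the origin on the work surface. World frame = base frame: x ahead of the robot, y to its left, z up, the work surface at z = 0. Lengths are in mm, angles in degrees, forces in N, time in s.
With the tool pointing down it reaches from about 300 to 875 mm from the base axis. Payload 4.2 kg.
Tool frame: the origin (TCP) lies at the very end of the fingers, on their centre line; the grasp point (between the pads) lies 19 mm behind it; y points along the fingers, x is the direction in which the jaws open and shut, and the axes are right-handed (so a half turn about y gives the same grasp; the last joint's range is limited). The gripper opens to 85 mm and grips with 20 to 120 N. Pads are 22 mm wide; open, the fingers measure 114 mm over their backs; the gripper's body (76 mm by 85 mm) begins 54 mm behind the grasp point. The pads swing forward as they close: fully open they stand 13 mm farther back than shut.
Start: joints at [68.01, 18.312, 89.639, -0, 72.044, -1.146], TCP at [204.604, 537.381, 231.338] pointing down, gripper open.
Joint ranges: [-177.97, 177.97], [-48.28, 115.42], [12.27, 149.76], [-77.06, 257.06], [2.81, 150.46], [-146.56, 146.56]. Speed limits (degrees/s): [147.25, 147.25, 180, 180, 180, 180].

## Interface

Orientations are given as a 3x3 rotation matrix whose columns are the frame's x, y, z axes.
In Python, from plant import r gives the robot as it stands.
- The arm moves only by the tool drive_tool, never from a script. Its argument "commands" is a list of rows, each an object with "linear": the shift along the tool's x, y, z in mm, a list of three; "angular": the turn, a rotation vector about the tool's x, y, z in rad, a list of three. A call has 1 to 20 rows; each row shifts and turns the commanded pose from where the row before left it, along the tool's axes as they then stand; what a row does not reach is not made up. A row lasts 1/10 s, in which the tool goes at most 50 mm and 8.59 degrees, less where a joint would pass 70% of its speed; a pose out of reach is approached as far as the arm can. A call is refused whole if a number of a shift passes 50 or a number of a turn 0.15, either way. A call with a gripper value outside its range is refused whole. "gripper" is the closure, from -1 (fully open) to 1 (shut), set as the call begins (left out, the last holds). The fingers move at their own pace and stop on an object; the grip force is fixed at half the most. Time passes only in rows, so rows that do not move let the fingers close. It gives the time, the measured TCP pose, the force and the opening at its end, in the units of the state.
- r.state(): the state, without advancing time (a new reading comes with each control period).
- r.capture(name): name is "scene" or "top" or "wrist"; returns the picture (384x512x3 uint8, red, green, blue); there is no depth.
- r.camera_info(name): a dict with "fx", "fy", "cx", "cy" (pixels), "k1" (the pictures are not rectified: a ray, as slopes to the right and down, at radius r is drawn at 1 + k1 r^2 times it, then the intrinsics apply), "world_from_camera" (4x4, takes a point from camera to world coordinates); the wrist camera has in their place "tool_from_camera" (4x4, takes a point from camera to tool coordinates, whose origin is the TCP and whose axes are the tool frame's). Camera axes: x right, y up, looking along -z (the intrinsics and any distortion apply to the point x, -y, -z); pixel columns grow to the right and rows downward; lengths in mm; the calibration is good to about 2 mm. A picture is of the moment at which its call begins: read the wrist's pose just before it. camera_info takes no time and is no camera call.
- r.job_done(): hands the job in, once; it reports no verdict.
Trained networks look in the newest picture that a camera, given by its name, has taken for a name from the list of things; names that differ only in an ending like _2 or _b are one class to them, and where a whole thing is asked for, a point or a joint stands for the part that bears it (a point fixed in the world has none). Each returns a list of dicts, best first, with "confidence" (0 to 1); they miss things now and then, are a little off and sometimes report something else, mostly with a low value. They report only what shows in the picture. A call takes as long as a camera call.
- r.masks_of(thing, camera): "region" (384x512 bool, what is visible of it) and "bbox" ([left, top, width, height] in pixels, round what is visible of it).
- r.spot_point(thing, camera): "centre" ([column, row] in pixels: a listed point, or the origin of a listed thing).
The state is a dict: "time": time; "q": joint angles; "dq": joint speeds; "tau": joint torques, N m; "tcp_pos": TCP position; "tool_rot": TCP orientation; "force": force on the tool from outside, world axes, zero at the start; "moment": the same for the moment, N m; "width": finger opening in mm.
Only numpy, scipy, OpenCV 4.12 (cv2) and the standard library are available. Lean on these libraries where they do the work, as an engineer would, in place of code of your own. Each camera call takes 0.05 s, during which the arm holds its last target.

## Task

Lock the white pump module into its docking base: swing the cam lever fully back to its open stop, slide the module forward along its rails until its front meets the rubber bumpers and its bolt head is in the open mouth of the cam, then turn the lever the full half turn to its locked stop so that the hook draws the module in tight. Leave it locked, with the module standing flat between its rails, and do not disturb the bottle, the jar, the beaker or the binder.

Things in the scene. Friction and masses are not known exactly. Their poses are not given: they have to be found in the camera images.
- dock: Fixed grey docking base, 345 mm long, plate top 10 mm above the bench; origin on the bench. Its +x is the way the module is pushed in, y left of that, z up. Two guide rails (x -155 to 30 mm, 84 mm apart, top 24 mm above the bench) hold the module; beyond them are the bumpers and, at x = 115 mm, the cam disc (radius 68 mm).
- bumper_face (a point): Point midway between the faces of two round rubber spring bumpers, 32 mm above the bench, at dock x = 33 mm, y = 0; the bumpers sit at y = +-30 mm on steel stop posts (top 46 mm above the bench, faces at x = 39 mm). Together they push back 2.6 N per mm pressed, over 6 mm.
- cam_axis (a point): Point on the cam disc's vertical axis, 45 mm above the bench, dock x = 115 mm, y = 0. A spiral hook rib on the disc (top 36 mm above the bench) catches a bolt head lying less than 46 mm from this axis once the joint, turned from 0, passes about 0.5; it draws the head in to 34 mm from the axis, reached at about 2.6, then keeps it there.
- lever_post (a point): Middle (85 mm above the bench) of the upright round grey handle post, 18 mm across, at the end of the cam lever; it stands 75 mm from the cam axis, rises from the flat lever bar (16 mm wide, 44 to 56 mm above the bench) and its top is 106 mm above the bench.
- cam (a joint): Angle of cam disc and lever, anticlockwise from above. 0 = open stop, lever towards dock -y; 1.57 = lever towards dock +x (away from the module); 3.14 = locked stop, lever towards dock +y. Friction of 0.1 N m holds it; locking takes up to about 8 N at the post. It starts partly turned (0.75 to 1.35), so its hook bars the bolt; the way is open below about 0.3.
- module_center (a point): Centre of the white pump module, a box 110 (along dock x) x 80 x 70 mm high, about 0.8 kg, loose on greased slides (bottom 10 mm, centre 45 mm above the bench). Axes as the dock's. Its back face, 55 mm behind this point, is free to push. It meets the bumpers with this point at dock x = -22 mm; locked, at -17 mm. Starts 45 to 75 mm short of locked.
- bolt_head (a point): Centre of the top of the upright round steel bolt head, 14 mm across, 98 mm ahead of module_center at the end of the bolt sticking out of the module's front. Its top is 55 mm and its foot 21 mm above the bench, so the head is caught by the hook rib while the bolt's shank passes over the rib.
- bottle_a: Amber glass bottle, 68 mm across, 150 mm high, standing; origin at the centre of its foot. Leave alone.
- jar: Amber jar, 64 mm across, 85 mm high, standing; origin at the centre of its foot. Leave alone.
- beaker: Glass beaker, 72 mm across, 95 mm high, standing; origin at the centre of its foot. Leave alone.
- binder: Green ring binder lying flat, 300 x 220 x 36 mm; origin at the centre of its underside. Leave alone.

How it is judged:
By the outcome, as a careful person would: the job done as asked, in the order asked, and still so for the second after the job is handed in, with the robot touching nothing.
It also fails if it takes over 61 s, if anything falls off the work surface, if the arm or the gripper's body presses on something with over 40 N, if the wrist force passes 120 N, or if a joint passes its speed limit or range.

## Working session

There is one attempt and no reset: what is moved stays moved. The work goes in short steps, Python scripts to look and compute and a tool call to move; the robot and the scene stay as the last step left them, time stands still between calls to the robot, and variables do not carry over. Pictures are saved under pics/ and viewed, and the job is handed in when it is done.

Besides the shell and the picture viewer there is one more tool, called after ">>>" as name(argument=value, ...) on one line, values as JSON. drive_tool: Moves the arm, as the interface text tells. Its arguments: {"type":"object","properties":{"commands":{"type":"array"},"gripper":{"type":"number"}},"required":["commands"]}

```bash
ls; mkdir -p pics; cat > h.py <<'E'
import numpy as np, cv2
from plant import r
def wfc(cam):
    i=r.camera_info(cam)
    if 'world_from_camera' in i: return i,np.array(i['world_from_camera'])
    s=r.state();T=np.eye(4);T[:3,:3]=np.array(s['tool_rot']);T[:3,3]=s['tcp_pos']
    return i,T@np.array(i['tool_from_camera'])
def ray(cam,px):
    i,T=wfc(cam)
    u=(px[0]-i['cx'])/i['fx'];v=(px[1]-i['cy'])/i['fy']
    x,y=u,v
    for _ in range(30):
        f=1+i['k1']*(x*x+y*y);x,y=u/f,v/f
    d=T[:3,:3]@np.array([x,-y,-1.]);return T[:3,3],d/np.linalg.norm(d)
def atz(cam,px,z):
    o,d=ray(cam,px);return o+d*(z-o[2])/d[2]
def proj(cam,P):
    i,T=wfc(cam);p=np.linalg.inv(T)@np.r_[P,1];x=p[0]/-p[2];y=-p[1]/-p[2]
    f=1+i['k1']*(x*x+y*y);return np.array([i['cx']+i['fx']*x*f,i['cy']+i['fy']*y*f])
def tri(pairs):
    A=np.zeros((3,3));b=np.zeros(3)
    for c,p in pairs:
        o,d=ray(c,p);M=np.eye(3)-np.outer(d,d);A+=M;b+=M@o
    return np.linalg.solve(A,b)
def save(cam,name,s=1.5):
    im=r.capture(cam);im=np.asarray(im)[:,:,::-1].copy();cv2.imwrite('pics/'+name+'_raw.png',im)
    cv2.imwrite('pics/'+name+'.png',cv2.resize(im,None,fx=s,fy=s,interpolation=cv2.INTER_CUBIC));return im
E
python3 - <<'E'
from h import *
np.set_printoptions(precision=1,suppress=True)
save('scene','s0');save('top','t0')
Z=dict(lever_post=85,module_center=45,bolt_head=55,bumper_face=32,cam_axis=45,dock=0,bottle_a=0,jar=0,beaker=0,binder=0)
for t,z in Z.items():
    pr=[]
    for c in('scene','top'):
        l=r.spot_point(t,c)
        for k in l[:2]: print(t,c,np.array(k['centre']),round(k['confidence'],2),atz(c,k['centre'],z))
        if l: pr.append((c,l[0]['centre']))
    if len(pr)==2: print('   tri',tri(pr))
print(r.state()['time'])
E
```

```text
pics
lever_post scene [306.4 191.1] 0.87 [587.6 155.2  85. ]
lever_post top [215.6 194.6] 0.63 [590.5 150.   85. ]
   tri [589.9 152.3  88.2]
module_center scene [241.2 182.2] 0.56 [ 534.4 -102.5   45. ]
module_center top [293.6 209.4] 0.6 [ 548.1 -113.3   45. ]
module_center top [128.2 214.7] 0.37 [525.2 457.3  45. ]
   tri [ 545.4 -106.9   62.1]
bolt_head scene [264.3 183.3] 0.92 [541.2  -9.6  55. ]
bolt_head top [261.6 207.7] 0.64 [551.7  -4.2  55. ]
bolt_head top [237.1 208.5] 0.2 [548.4  79.1  55. ]
   tri [549.8  -6.9  68.6]
bumper_face scene [268.  188.2] 0.67 [548.9   6.   32. ]
bumper_face scene [219.4 237.5] 0.52 [ 777.8 -168.2   32. ]
bumper_face top [259.9 206.7] 0.85 [558.7   2.2  32. ]
bumper_face top [127.6 216.3] 0.23 [521.3 463.3  32. ]
   tri [556.7   4.   44.3]
cam_axis scene [286.1 192.1] 0.85 [571.5  78.4  45. ]
cam_axis top [237.2 210.3] 0.85 [543.7  79.4  45. ]
   tri [549.   81.1   8.8]
dock scene [261.4 191.3] 0.87 [545.2 -20.3   0. ]
dock top [267.2 212.9] 0.8 [541.8 -23.    0. ]
dock top [398.  197.8] 0.66 [ 598.3 -488.     0. ]
   tri [542.4 -21.7  -4.6]
bottle_a scene [254.8 241.8] 0.83 [773.3 -35.    0. ]
bottle_a top [271.9 147.5] 0.97 [780.3 -38.2   0. ]
   tri [777.6 -36.5   8.9]
jar scene [220.8 240.5] 0.64 [ 774.8 -165.2    0. ]
jar scene [242.4 181.9] 0.36 [ 503.7 -100.8   -0. ]
jar top [295.7 213.1] 0.29 [ 541.7 -123.     0. ]
jar top [268.9 209.8] 0.19 [552.8 -28.8   0. ]
   tri [ 596.6 -174.7 -371.1]
beaker scene [379.7 191.6] 0.55 [520.8 466.6   0. ]
beaker top [125.9 214. ] 0.92 [533.6 480.5   0. ]
   tri [531.2 467.7  18.9]
binder scene [145.8 198.4] 0.58 [ 604.2 -486.8    0. ]
binder top [399.5 196.8] 0.76 [ 602.  -493.6    0. ]
   tri [ 602.2 -491.    -2.5]
1.1
```

View pics/s0.png

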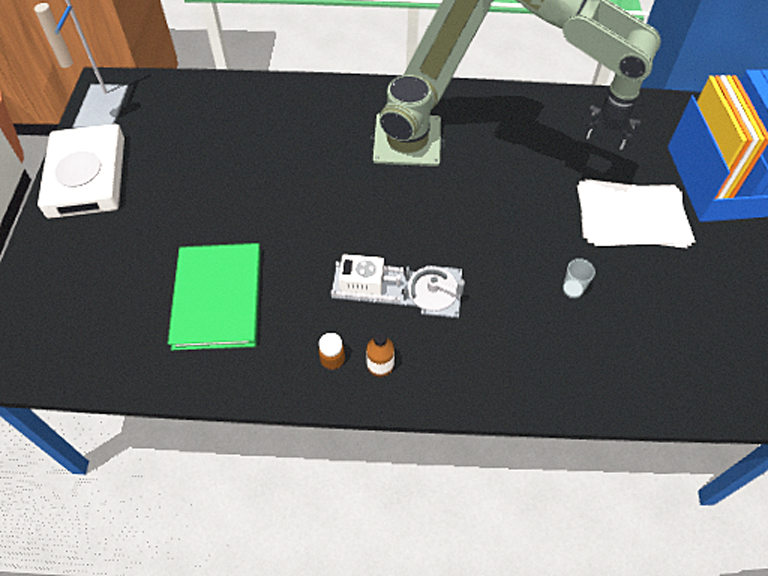

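View pics/t0.png

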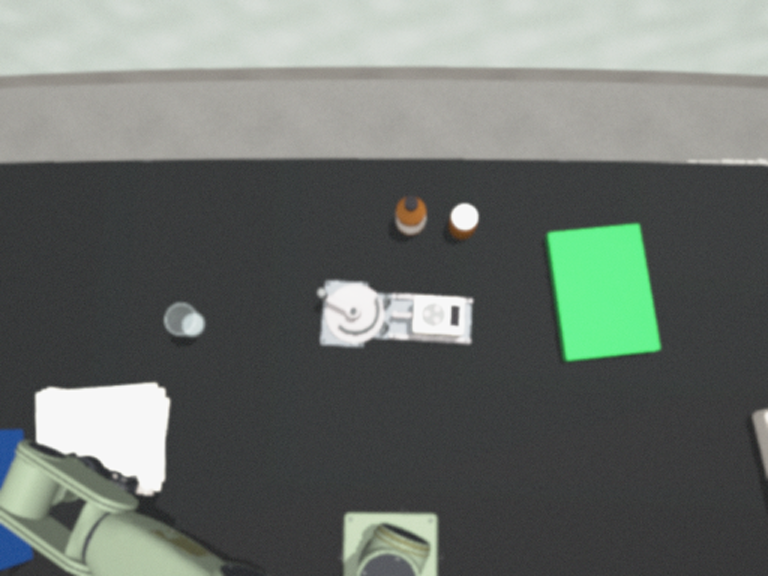

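The dock's +x points along world +y. The lever is at about 1.0 rad, and the bottle and jar stand clear on the far side. Next I'll take a closer look with the wrist camera.

```bash
python3 - <<'E'
from h import *
np.set_printoptions(precision=3,suppress=True)
i=r.camera_info('wrist');print({k:i[k] for k in('fx','fy','cx','cy','k1')});print(np.array(i['tool_from_camera']));s=r.state();print(np.array(s['tool_rot']),s['tcp_pos'],s['force'],s['width'])
E
```

```text
{'fx': 322.2640051226617, 'fy': 322.2640051226617, 'cx': 258.34129074755157, 'cy': 190.8185029150701, 'k1': -0.018834066577899142}
[[   1.      -0.001    0.       0.259]
 [   0.001    0.316   -0.949 -141.665]
 [   0.001    0.949    0.316   81.801]
 [   0.       0.       0.       1.   ]]
[[ 0.356  0.    -0.935]
 [ 0.935  0.     0.356]
 [ 0.    -1.     0.   ]] [204.604 537.387 231.364] [-0.04   1.617  0.713] 85.1136617897372
```

>>> drive_tool(commands=[{"linear":[-21,-4,-28],"angular":[0,0,0]},{"linear":[-21,-4,-28],"angular":[0,0,0]},{"linear":[-21,-4,-28],"angular":[0,0,0]},{"linear":[-21,-4,-28],"angular":[0,0,0]},{"linear":[-21,-4,-28],"angular":[0,0,0]},{"linear":[-21,-4,-28],"angular":[0,0,0]},{"linear":[-21,-4,-28],"angular":[0,0,0]},{"linear":[-21,-4,-28],"angular":[0,0,0]},{"linear":[-21,-4,-28],"angular":[0,0,0]},{"linear":[-21,-4,-28],"angular":[0,0,0]},{"linear":[-21,-4,-28],"angular":[0,0,0]},{"linear":[-21,-4,-28],"angular":[0,0,0]},{"linear":[-21,-4,-28],"angular":[0,0,0]},{"linear":[-21,-4,-28],"angular":[0,0,0]},{"linear":[-21,-4,-28],"angular":[0,0,0]},{"linear":[-21,-4,-28],"angular":[0,0,0]},{"linear":[-21,-4,-28],"angular":[0,0,0]},{"linear":[-21,-4,-28],"angular":[0,0,0]}], gripper=0.4)

```text
time: 2.9
tcp_pos: [541.7, 3.4, 303.6]
tool_rot: [[0.356, 0.0, -0.934], [0.934, 0.0, 0.356], [0.0, -1.0, -0.0]]
force: [0.1, 0.0, 0.0]
width: 25.6
```

>>> drive_tool(commands=[{"linear":[0,0,0],"angular":[0,0.12,0]},{"linear":[0,0,0],"angular":[0,0.12,0]},{"linear":[0,0,0],"angular":[0,0.12,0]},{"linear":[0,0,0],"angular":[0,0.12,0]},{"linear":[0,0,0],"angular":[0,0.12,0]},{"linear":[0,0,0],"angular":[0,0.12,0]},{"linear":[0,0,0],"angular":[0,0.12,0]},{"linear":[0,0,0],"angular":[0,0.12,0]},{"linear":[0,0,0],"angular":[0,0.12,0]},{"linear":[0,0,0],"angular":[0,0.12,0]},{"linear":[0,0,0],"angular":[0,0,0]},{"linear":[0,0,0],"angular":[0,0,0]}])

```text
time: 4.1
tcp_pos: [541.1, 4.8, 303.3]
tool_rot: [[1.0, 0.0, -0.009], [0.009, 0.0, 1.0], [0.0, -1.0, 0.0]]
force: [-0.2, 0.5, 0.3]
width: 26.0
```

```bash
python3 - <<'E'
from h import *
np.set_printoptions(precision=1,suppress=True)
s=r.state();print(s['time'],np.array(s['tcp_pos']),np.array(s['tool_rot']),np.array(s['q']),s['width'])
save('wrist','w1')
Z=dict(lever_post=85,module_center=45,bolt_head=55,bumper_face=32,cam_axis=45,dock=0)
for t,z in Z.items():
    for k in r.spot_point(t,'wrist')[:2]: print(t,np.array(k['centre']),round(k['confidence'],2),atz('wrist',k['centre'],z))
print(r.state()['time'])
E
```

```text
4.1 [541.1   4.8 303.3] [[ 1.  0. -0.]
 [ 0.  0.  1.]
 [ 0. -1.  0.]] [-0.7 13.1 86.6  0.  80.3 -1.3] 26.007554158806848
lever_post [308.6  11.3] 0.65 [589.5 155.8  85. ]
bolt_head [264.9 162.3] 0.73 [549.   -6.3  55. ]
bumper_face [265.4 146.3] 0.66 [550.    9.4  32. ]
cam_axis [268.3  82.6] 0.64 [551.9  87.7  45. ]
dock [262.2 170.4] 0.77 [546.7 -31.2   0. ]
4.45
```

View pics/w1.png

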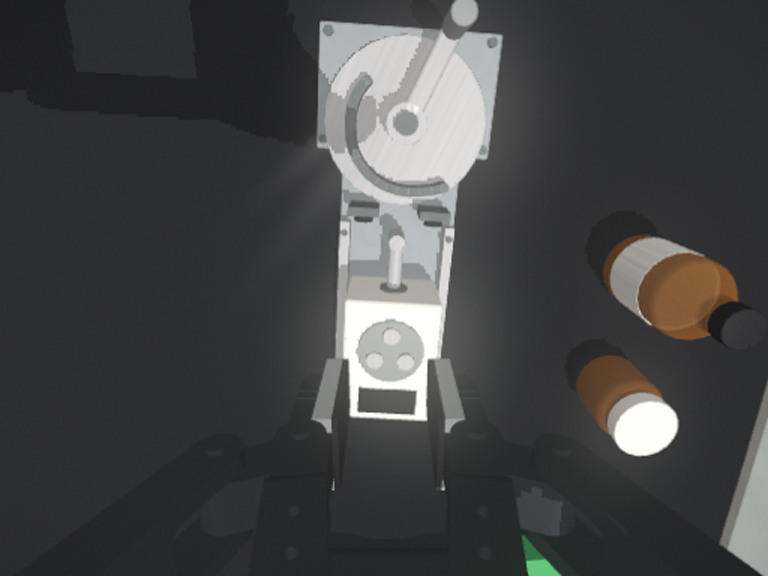

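```bash
python3 - <<'E'
from h import *
np.set_printoptions(precision=1,suppress=True)
for n,p,z in [('cA',(321,23),10),('cB',(502,36),10),('cC',(487,159),10),('cD',(318,147),10),('screwTL',(328,30),10),('screwTR',(492,43),10),('screwBL',(322,139),10),('screwBR',(483,152),10),('hub',(405,122),58),('post top',(465,11),106),('bolt',(397,241),55),
 ('railL scr',(344,233),24),('railR scr',(449,239),24),('mod BL',(349,417),80),('mod BR',(426,419),80),('modFL',(345,300),80),('modFR',(441,306),80)]:
    print(n,atz('wrist',np.array(p)/1.5,z))
E
python3 - <<'E'
import cv2
im=cv2.imread('pics/w1_raw.png')
cv2.imwrite('pics/w1c.png',cv2.resize(im[0:300,190:350],None,fx=2,fy=2,interpolation=cv2.INTER_CUBIC))
E
```

```text
cA [485.8 164.8  10. ]
cB [632.7 156.7  10. ]
cC [627.3  59.3  10. ]
cD [480.   68.1  10. ]
screwTL [491.3 159.7  10. ]
screwTR [624.9 151.4  10. ]
screwBL [483.7  74.8  10. ]
screwBR [623.4  65.2  10. ]
hub [553.4  89.   58. ]
post top [587.9 155.  106. ]
bolt [548.7  -4.2  55. ]
railL scr [502.4  -4.6  24. ]
railR scr [595.7  -9.2  24. ]
mod BL [ 508.4 -156.3   80. ]
mod BR [ 576.  -157.8   80. ]
modFL [507.1 -47.2  80. ]
modFR [584.5 -51.7  80. ]
```

View pics/w1c.png

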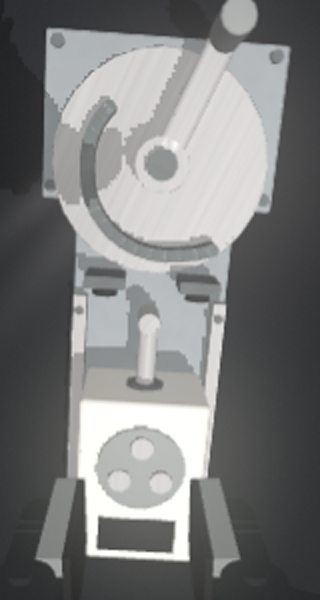

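>>> drive_tool(commands=[{"linear":[6,19,19],"angular":[0,0.06,0]},{"linear":[7,19,18],"angular":[0,0.06,0]},{"linear":[7,19,18],"angular":[0,0.06,0]},{"linear":[9,19,17],"angular":[0,0.06,0]},{"linear":[10,19,17],"angular":[0,0.06,0]},{"linear":[11,19,16],"angular":[0,0.06,0]},{"linear":[12,19,15],"angular":[0,0.06,0]},{"linear":[13,19,14],"angular":[0,0.06,0]},{"linear":[0,0,0],"angular":[0,0,0]},{"linear":[0,0,0],"angular":[0,0,0]}])

```text
time: 5.45
tcp_pos: [638.1, 117.6, 150.9]
tool_rot: [[0.891, -0.002, 0.454], [-0.454, -0.0, 0.891], [-0.001, -1.0, -0.001]]
force: [-0.6, 0.2, -0.4]
width: 25.5
```

```bash
python3 - <<'E'
from h import *
np.set_printoptions(precision=2,suppress=True)
s=r.state();print(s['time'],np.array(s['tcp_pos']),np.array(s['tool_rot']),np.array(s['q']),s['width'])
save('wrist','w2')
for t,z in dict(lever_post=85,cam_axis=45).items():
    for k in r.spot_point(t,'wrist')[:2]: print(t,np.array(k['centre']),round(k['confidence'],2),atz('wrist',k['centre'],z))
E
```

```text
5.45 [638.14 117.58 150.91] [[ 0.89 -0.    0.45]
 [-0.45 -0.    0.89]
 [-0.   -1.   -0.  ]] [ 9.43 28.11 85.96 -0.   66.02 36.45] 25.52353830381249
lever_post [169.  189.7] 0.89 [589.28 156.43  85.  ]
cam_axis [187.9 261.7] 0.74 [552.26  85.6   45.  ]
cam_axis [228.9 320.2] 0.74 [554.19  13.99  45.  ]
```

View pics/w2.png

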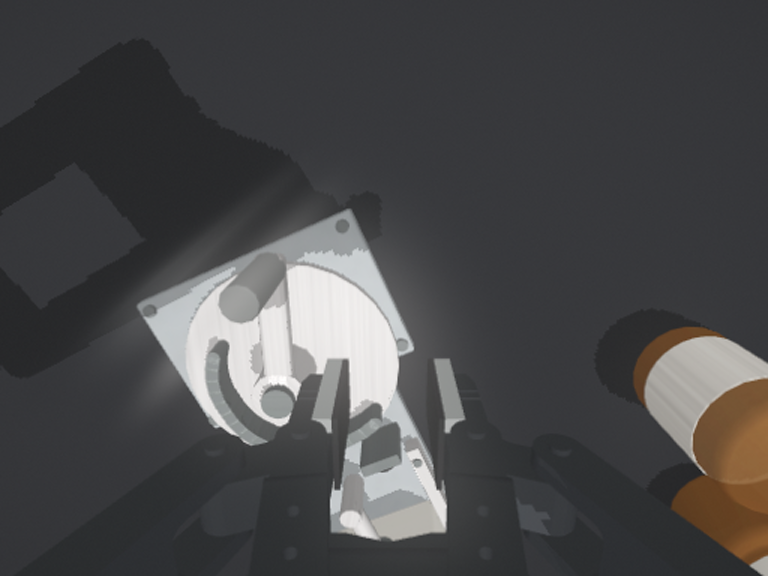

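The post is confirmed at (589, 156). The sideways offset came from a sign slip in my move compensation, so I'm centring over the post and then descending.

>>> drive_tool(commands=[{"linear":[-15,0,3],"angular":[0,0,0]},{"linear":[-15,0,3],"angular":[0,0,0]},{"linear":[-15,0,3],"angular":[0,0,0]},{"linear":[-16,0,3],"angular":[0,0,0]},{"linear":[0,0,0],"angular":[0,0,0]},{"linear":[0,0,0],"angular":[0,0,0]}])

```text
time: 6.2
tcp_pos: [589.4, 156.6, 151.6]
tool_rot: [[0.891, 0.001, 0.454], [-0.454, -0.0, 0.891], [0.001, -1.0, 0.0]]
force: [-0.5, -1.0, 0.4]
width: 25.5
```

```bash
python3 - <<'E'
from h import *
np.set_printoptions(precision=2,suppress=True)
s=r.state();print(s['time'],np.array(s['tcp_pos']),s['width'])
save('wrist','w3')
for t,z in dict(lever_post=85,cam_axis=45).items():
    for k in r.spot_point(t,'wrist')[:2]: print(t,np.array(k['centre']),round(k['confidence'],2),atz('wrist',k['centre'],z))
E
```

```text
6.2 [589.4  156.64 151.63] 25.539202434441165
lever_post [258.8 207. ] 0.75 [590.03 156.25  85.  ]
cam_axis [258.8 270.7] 0.91 [555.67  88.39  45.  ]
```

View pics/w3.png

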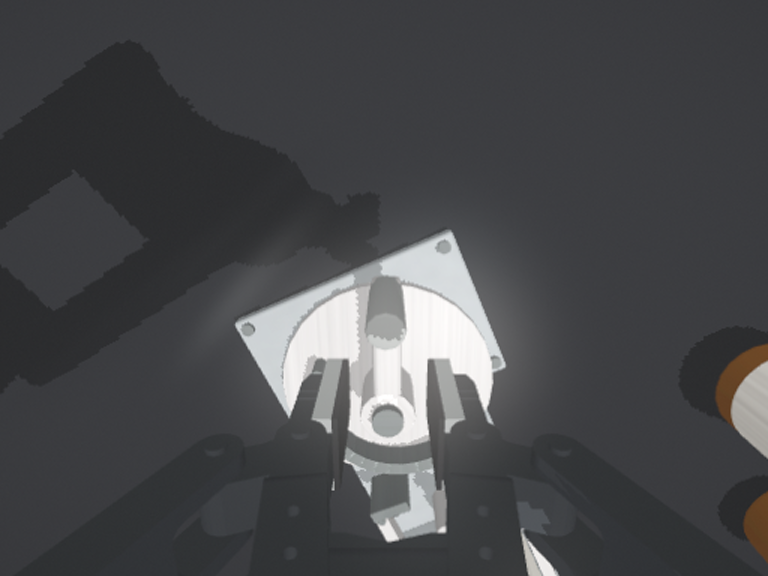

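>>> drive_tool(commands=[{"linear":[0,15,0],"angular":[0,0,0]},{"linear":[0,15,0],"angular":[0,0,0]},{"linear":[0,15,0],"angular":[0,0,0]},{"linear":[0,15,0],"angular":[0,0,0]},{"linear":[0,15,0],"angular":[0,0,0]},{"linear":[0,12,0],"angular":[0,0,0]},{"linear":[0,0,0],"angular":[0,0,0]},{"linear":[0,0,0],"angular":[0,0,0]}])

```text
time: 7.15
tcp_pos: [590.0, 156.0, 64.4]
tool_rot: [[0.89, 0.0, 0.456], [-0.456, 0.0, 0.89], [0.0, -1.0, 0.0]]
force: [0.1, 0.2, 0.0]
width: 25.5
```

```bash
python3 - <<'E'
from h import *
np.set_printoptions(precision=2,suppress=True)
s=r.state();print(s['time'],np.array(s['tcp_pos']),s['width'],s['force'])
save('wrist','w4')
# per-row tool-frame shifts for arc following
C=np.array([554.,89.]);R=75
s=r.state();a=np.arctan2(s['tool_rot'][1][0],s['tool_rot'][0][0]);print('toolx deg',np.degrees(a))
p=np.array(s['tcp_pos'][:2]);d=p-C;ph=np.arctan2(d[1],d[0]);print('rad',np.hypot(*d),'phi',np.degrees(ph))
E
```

```text
7.15 [590.02 155.98  64.36] 25.466313294428694 [0.07 0.23 0.04]
toolx deg -27.11145361085091
rad 76.3120558289664 phi 61.58267621701438
```

View pics/w4.png

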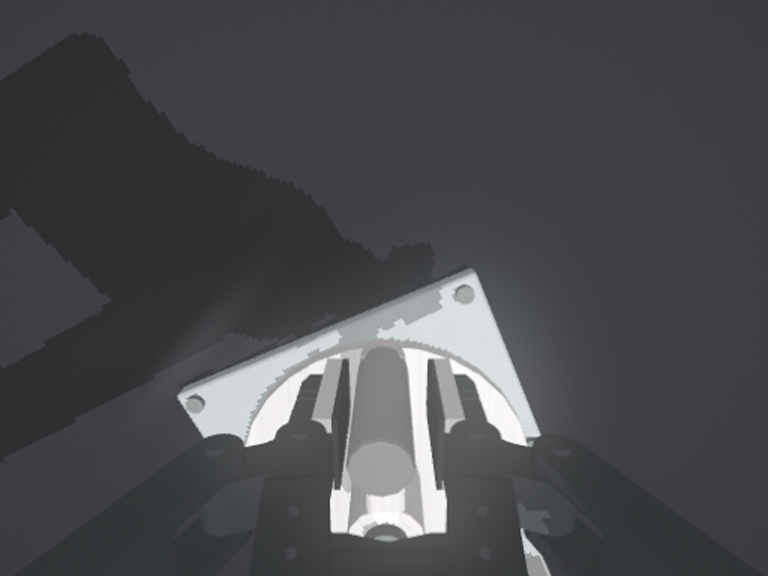

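>>> drive_tool(commands=[{"linear":[5.5,0,-0.2],"angular":[0,0.073,0]},{"linear":[5.5,0,-0.2],"angular":[0,0.073,0]},{"linear":[5.5,0,-0.2],"angular":[0,0.073,0]},{"linear":[5.5,0,-0.2],"angular":[0,0.073,0]},{"linear":[5.5,0,-0.2],"angular":[0,0.073,0]},{"linear":[5.5,0,-0.2],"angular":[0,0.073,0]},{"linear":[5.5,0,-0.2],"angular":[0,0.073,0]},{"linear":[5.5,0,-0.2],"angular":[0,0.073,0]},{"linear":[5.5,0,-0.2],"angular":[0,0.073,0]},{"linear":[5.5,0,-0.2],"angular":[0,0.073,0]},{"linear":[5.5,0,-0.2],"angular":[0,0.073,0]},{"linear":[5.5,0,-0.2],"angular":[0,0.073,0]},{"linear":[5.5,0,-0.2],"angular":[0,0.073,0]},{"linear":[5.5,0,-0.2],"angular":[0,0.073,0]},{"linear":[0,0,0],"angular":[0,0,0]}])

```text
time: 8.7
tcp_pos: [631.2, 94.4, 65.3]
tool_rot: [[0.075, 0.002, 0.997], [-0.997, 0.0, 0.075], [-0.0, -1.0, 0.002]]
force: [0.7, 0.4, -0.0]
width: 25.5
```

>>> drive_tool(commands=[{"linear":[3,0,-0.1],"angular":[0,0.04,0]},{"linear":[3,0,-0.1],"angular":[0,0.04,0]},{"linear":[2,0,-0.1],"angular":[0,0.03,0]},{"linear":[2,0,0],"angular":[0,0.02,0]},{"linear":[0,0,0],"angular":[0,0,0]}])

```text
time: 9.2
tcp_pos: [630.7, 84.7, 64.7]
tool_rot: [[-0.054, 0.001, 0.999], [-0.999, 0.0, -0.054], [-0.0, -1.0, 0.001]]
force: [0.2, 0.9, 0.1]
width: 25.6
```

>>> drive_tool(commands=[{"linear":[1.5,0,0],"angular":[0,0,0]},{"linear":[1.5,0,0],"angular":[0,0,0]},{"linear":[0,0,0],"angular":[0,0,0]}])

```text
time: 9.5
tcp_pos: [630.3, 81.5, 64.3]
tool_rot: [[-0.054, -0.0, 0.999], [-0.999, -0.0, -0.054], [0.0, -1.0, -0.0]]
force: [0.4, -0.1, 0.6]
width: 25.9
```

>>> drive_tool(commands=[{"linear":[1.5,0,0],"angular":[0,0,0]},{"linear":[1.5,0,0],"angular":[0,0,0]},{"linear":[0,0,0],"angular":[0,0,0]}])

```text
time: 9.8
tcp_pos: [630.2, 79.8, 64.2]
tool_rot: [[-0.055, 0.0, 0.998], [-0.998, 0.002, -0.055], [-0.002, -1.0, 0.0]]
force: [0.7, 5.3, -0.7]
width: 25.9
```

>>> drive_tool(commands=[{"linear":[1.5,0,0],"angular":[0,0,0]},{"linear":[0,0,0],"angular":[0,0,0]}])

```text
time: 10.0
tcp_pos: [630.2, 79.8, 64.3]
tool_rot: [[-0.055, 0.001, 0.998], [-0.998, 0.005, -0.055], [-0.005, -1.0, 0.0]]
force: [1.2, 10.4, -1.5]
width: 25.8
```

```bash
python3 - <<'E'
from h import *
np.set_printoptions(precision=2,suppress=True)
s=r.state();print(s['time'],np.array(s['tcp_pos']),s['width'],s['force'],s['q'])
save('wrist','w5')
E
```

```text
10.0 [630.24  79.8   64.25] 25.75714870107919 [ 1.16 10.37 -1.49] [ 6.05 31.54 93.87  0.32 54.53 99.04]
```

View pics/w5.png

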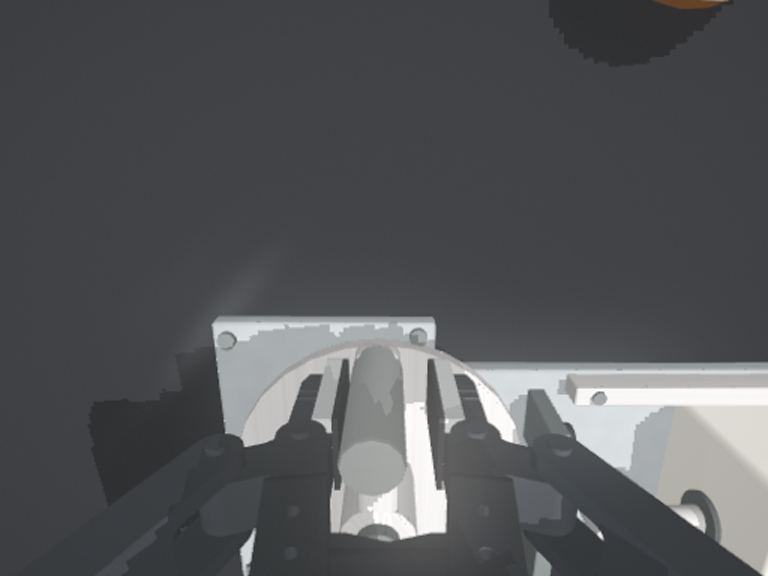

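>>> drive_tool(commands=[{"linear":[-5,0,0],"angular":[0,0,0]},{"linear":[0,0,0],"angular":[0,0,0]},{"linear":[0,-22,0],"angular":[0,0,0]},{"linear":[0,-22,0],"angular":[0,0,0]},{"linear":[0,-22,0],"angular":[0,0,0]},{"linear":[0,-22,0],"angular":[0,0,0]},{"linear":[31,0,-8],"angular":[0,0,0]},{"linear":[31,0,-8],"angular":[0,0,0]},{"linear":[31,0,-8],"angular":[0,0,0]},{"linear":[31,0,-9],"angular":[0,0,0]},{"linear":[31,0,-9],"angular":[0,0,0]},{"linear":[31,0,-9],"angular":[0,0,0]},{"linear":[31,0,-9],"angular":[0,0,0]},{"linear":[31,0,-9],"angular":[0,0,0]},{"linear":[31,0,-9],"angular":[0,0,0]}])

```text
time: 11.55
tcp_pos: [536.2, -193.9, 152.3]
tool_rot: [[-0.054, -0.001, 0.999], [-0.999, -0.001, -0.054], [0.001, -1.0, -0.001]]
force: [0.6, 0.1, -0.2]
width: 25.7
```

>>> drive_tool(commands=[{"linear":[0,0,0],"angular":[0,-0.112,0]},{"linear":[0,0,0],"angular":[0,-0.112,0]},{"linear":[0,0,0],"angular":[0,-0.112,0]},{"linear":[0,0,0],"angular":[0,-0.112,0]},{"linear":[0,0,0],"angular":[0,-0.112,0]},{"linear":[0,0,0],"angular":[0,-0.112,0]},{"linear":[0,0,0],"angular":[0,-0.112,0]},{"linear":[0,0,0],"angular":[0,-0.112,0]},{"linear":[0,0,0],"angular":[0,-0.112,0]},{"linear":[0,0,0],"angular":[0,-0.112,0]},{"linear":[0,0,0],"angular":[0,-0.112,0]},{"linear":[0,0,0],"angular":[0,-0.112,0]},{"linear":[0,0,0],"angular":[0,-0.112,0]},{"linear":[0,0,0],"angular":[0,-0.112,0]},{"linear":[0,0,0],"angular":[0,0,0]}], gripper=1)

```text
time: 13.05
tcp_pos: [536.8, -192.6, 152.2]
tool_rot: [[0.998, -0.001, 0.057], [-0.057, -0.0, 0.998], [-0.001, -1.0, -0.0]]
force: [0.2, 0.5, 0.7]
width: -0.0
```

```bash
python3 - <<'E'
from h import *
np.set_printoptions(precision=2,suppress=True)
s=r.state();print(s['time'],np.array(s['tcp_pos']),s['width'],s['force'],s['q'])
save('wrist','w6')
for t,z in dict(lever_post=85,cam_axis=45,module_center=45,bolt_head=55,bumper_face=32).items():
    for k in r.spot_point(t,'wrist')[:2]: print(t,np.array(k['centre']),round(k['confidence'],2),atz('wrist',k['centre'],z))
E
```

```text
13.05 [ 536.81 -192.64  152.21] -0.011083991920597402 [0.2  0.51 0.73] [-20.87  21.39  97.07  -0.04  61.58 -17.57]
bumper_face [509.6 133.3] 0.7 [ 744.71 -160.17   32.  ]
```

View pics/w6.png

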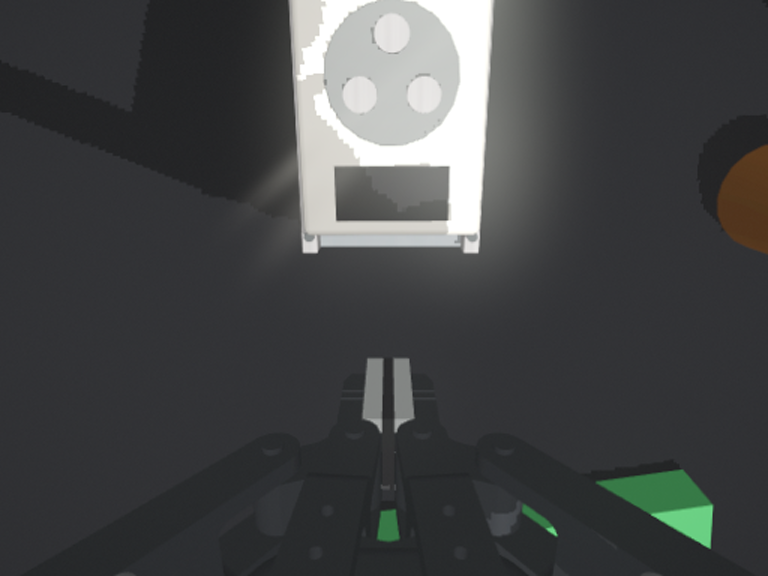

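>>> drive_tool(commands=[{"linear":[0,20,0],"angular":[0,0,0]},{"linear":[0,20,0],"angular":[0,0,0]},{"linear":[0,20,0],"angular":[0,0,0]},{"linear":[0,20,0],"angular":[0,0,0]},{"linear":[0,20,0],"angular":[0,0,0]},{"linear":[0,18,0],"angular":[0,0,0]},{"linear":[0,0,0],"angular":[0,0,0]}])

```text
time: 14.05
tcp_pos: [535.6, -191.5, 32.0]
tool_rot: [[0.998, -0.005, 0.057], [-0.057, 0.002, 0.998], [-0.005, -1.0, 0.002]]
force: [0.6, 0.0, -0.1]
width: 0.1
```

```bash
python3 - <<'E'
from h import *
s=r.state();print(s['time'],s['tcp_pos'],s['force'])
save('wrist','w7')
E
```

```text
14.05 [ 535.57804507 -191.53222494   32.0390401 ] [ 0.60270157  0.02092068 -0.13780303]
```

View pics/w7.png

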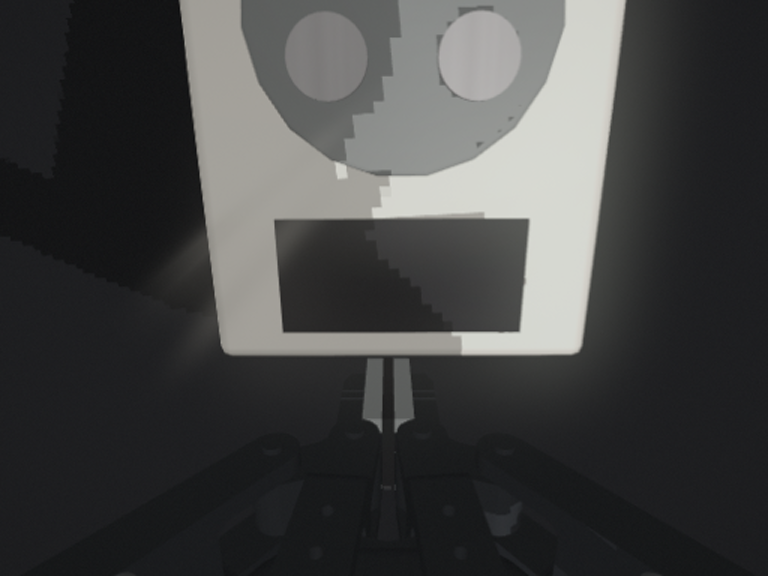

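>>> drive_tool(commands=[{"linear":[2.5,0,5],"angular":[0,0,0]},{"linear":[0,0,5],"angular":[0,0,0]},{"linear":[0,0,5],"angular":[0,0,0]},{"linear":[0,0,4],"angular":[0,0,0]},{"linear":[0,0,3],"angular":[0,0,0]},{"linear":[0,0,3],"angular":[0,0,0]},{"linear":[0,0,3],"angular":[0,0,0]},{"linear":[0,0,3],"angular":[0,0,0]}])

```text
time: 14.9
tcp_pos: [541.7, -161.3, 34.4]
tool_rot: [[0.998, 0.0, 0.057], [-0.057, -0.0, 0.998], [0.0, -1.0, -0.0]]
force: [0.3, -0.3, 0.5]
width: 0.2
```

>>> drive_tool(commands=[{"linear":[0,0,3],"angular":[0,0,0]},{"linear":[0,0,3],"angular":[0,0,0]},{"linear":[0,0,3],"angular":[0,0,0]},{"linear":[0,0,3],"angular":[0,0,0]},{"linear":[0,0,3],"angular":[0,0,0]},{"linear":[0,0,3],"angular":[0,0,0]},{"linear":[0,0,3],"angular":[0,0,0]},{"linear":[0,0,3],"angular":[0,0,0]}])

```text
time: 15.7
tcp_pos: [542.9, -137.1, 34.3]
tool_rot: [[0.998, -0.0, 0.057], [-0.057, 0.0, 0.998], [-0.0, -1.0, 0.0]]
force: [0.3, -2.2, -0.5]
width: -0.1
```

>>> drive_tool(commands=[{"linear":[0,0,3],"angular":[0,0,0]},{"linear":[0,0,3],"angular":[0,0,0]},{"linear":[0,0,3],"angular":[0,0,0]},{"linear":[0,0,2],"angular":[0,0,0]},{"linear":[0,0,2],"angular":[0,0,0]},{"linear":[0,0,2],"angular":[0,0,0]},{"linear":[0,0,0],"angular":[0,0,0]}])

```text
time: 16.4
tcp_pos: [543.8, -122.0, 34.3]
tool_rot: [[0.998, -0.0, 0.057], [-0.057, 0.001, 0.998], [-0.0, -1.0, 0.001]]
force: [-0.6, -1.2, -0.3]
width: 0.4
```

```bash
python3 - <<'E'
from h import *
s=r.state();print(s['time'],s['tcp_pos'],s['force'])
save('wrist','w8')
E
```

```text
16.4 [ 543.77351212 -121.96336989   34.27554405] [-0.60428333 -1.24665321 -0.34972139]
```

View pics/w8.png

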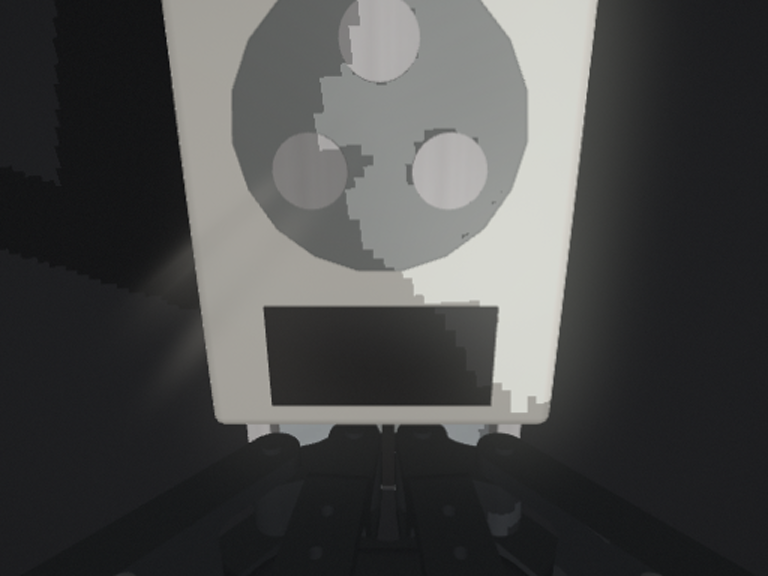

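>>> drive_tool(commands=[{"linear":[0,0,1.5],"angular":[0,0,0]},{"linear":[0,0,1.5],"angular":[0,0,0]},{"linear":[0,0,1.5],"angular":[0,0,0]},{"linear":[0,0,0],"angular":[0,0,0]}])

```text
time: 16.85
tcp_pos: [544.1, -117.7, 34.3]
tool_rot: [[0.998, 0.0, 0.057], [-0.057, 0.0, 0.998], [0.0, -1.0, 0.0]]
force: [-1.1, -0.0, -0.0]
width: -0.0
```

>>> drive_tool(commands=[{"linear":[0,0,1],"angular":[0,0,0]},{"linear":[0,0,1],"angular":[0,0,0]},{"linear":[0,0,0],"angular":[0,0,0]}])

```text
time: 17.15
tcp_pos: [544.1, -116.1, 34.3]
tool_rot: [[0.998, -0.0, 0.057], [-0.057, -0.0, 0.998], [0.0, -1.0, -0.0]]
force: [-0.9, -3.7, -0.6]
width: 0.1
```

>>> drive_tool(commands=[{"linear":[0,0,1],"angular":[0,0,0]},{"linear":[0,0,1],"angular":[0,0,0]},{"linear":[0,0,0],"angular":[0,0,0]}])

```text
time: 17.45
tcp_pos: [544.3, -114.7, 34.3]
tool_rot: [[0.998, 0.0, 0.056], [-0.056, -0.001, 0.998], [0.0, -1.0, -0.001]]
force: [-0.5, -6.8, 0.6]
width: 0.1
```

The wrist force climbs at about 2.6 N per mm, so the module is on the bumpers. I'm backing off slowly, then lifting to look.

>>> drive_tool(commands=[{"linear":[0,0,-1],"angular":[0,0,0]},{"linear":[0,0,-1],"angular":[0,0,0]},{"linear":[0,0,-1],"angular":[0,0,0]},{"linear":[0,0,-1],"angular":[0,0,0]},{"linear":[0,0,-1],"angular":[0,0,0]},{"linear":[0,0,-5],"angular":[0,0,0]},{"linear":[0,0,-10],"angular":[0,0,0]},{"linear":[0,0,-5],"angular":[0,0,0]},{"linear":[0,-30,0],"angular":[0,0,0]},{"linear":[0,-30,0],"angular":[0,0,0]},{"linear":[0,-30,0],"angular":[0,0,0]},{"linear":[0,-30,0],"angular":[0,0,0]},{"linear":[0,-30,30],"angular":[0,0,0]},{"linear":[0,-30,30],"angular":[0,0,0]},{"linear":[0,-20,30],"angular":[0,0,0]},{"linear":[0,0,30],"angular":[0,0,0]},{"linear":[0,0,0],"angular":[0,0,0]},{"linear":[0,0,0],"angular":[0,0,0]}], gripper=1)

```text
time: 19.25
tcp_pos: [549.5, -19.2, 234.2]
tool_rot: [[0.998, -0.0, 0.056], [-0.056, -0.0, 0.998], [-0.0, -1.0, -0.0]]
force: [-0.1, 0.1, -0.7]
width: -0.0
```

```bash
python3 - <<'E'
from h import *
np.set_printoptions(precision=2,suppress=True)
s=r.state();print(s['time'],np.array(s['tcp_pos']),np.array(s['q']),s['width'])
save('wrist','w9')
for t,z in dict(lever_post=85,cam_axis=45,bolt_head=55,bumper_face=32).items():
    for k in r.spot_point(t,'wrist')[:2]: print(t,np.array(k['centre']),round(k['confidence'],2),atz('wrist',k['centre'],z))
E
```

```text
19.25 [549.49 -19.22 234.15] [-3.19 15.95 92.64 -0.03 71.43  0.03] -0.0396288037931917
lever_post [347.6  52.1] 0.58 [629.35  82.28  85.  ]
cam_axis [256.1  53.7] 0.7 [553.05  88.38  45.  ]
bolt_head [257.1  98.5] 0.83 [551.72  47.75  55.  ]
bolt_head [450.1 163. ] 0.71 [745.66 -26.65  55.  ]
bumper_face [255.7 137.6] 0.64 [547.78   6.82  32.  ]
```

View pics/w9.png

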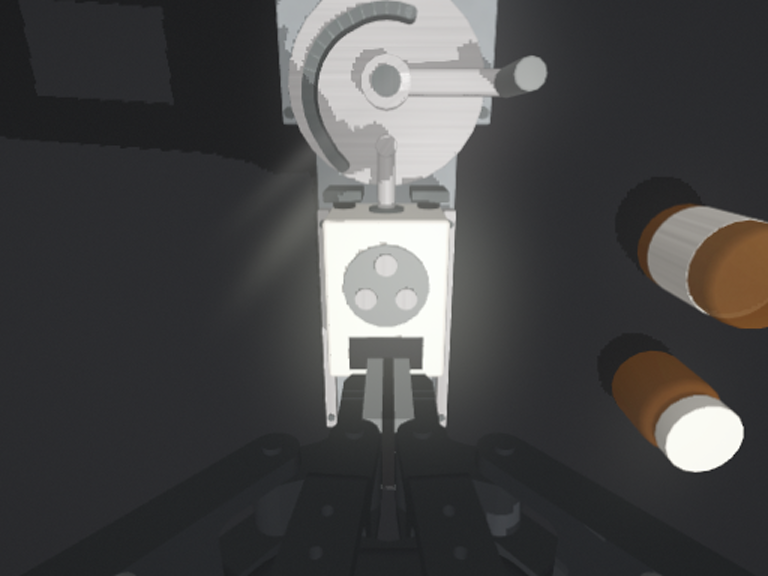

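>>> drive_tool(commands=[{"linear":[15,14,21],"angular":[0,0,0]},{"linear":[15,14,21],"angular":[0,0,0]},{"linear":[15,14,21],"angular":[0,0,0]},{"linear":[14,14,22],"angular":[0,0,0]},{"linear":[14.5,14,22.5],"angular":[0,0,0]},{"linear":[0,0,0],"angular":[0,0.112,0]},{"linear":[0,0,0],"angular":[0,0.112,0]},{"linear":[0,0,0],"angular":[0,0.112,0]},{"linear":[0,0,0],"angular":[0,0.112,0]},{"linear":[0,0,0],"angular":[0,0.112,0]},{"linear":[0,0,0],"angular":[0,0.112,0]},{"linear":[0,0,0],"angular":[0,0.112,0]},{"linear":[0,0,0],"angular":[0,0.112,0]},{"linear":[0,0,0],"angular":[0,0.112,0]},{"linear":[0,0,0],"angular":[0,0.112,0]},{"linear":[0,0,0],"angular":[0,0.112,0]},{"linear":[0,0,0],"angular":[0,0.112,0]},{"linear":[0,0,0],"angular":[0,0.112,0]},{"linear":[0,0,0],"angular":[0,0.112,0]},{"linear":[0,0,0],"angular":[0,0,0]}], gripper=0.35)

```text
time: 21.5
tcp_pos: [629.3, 83.3, 164.0]
tool_rot: [[-0.055, -0.0, 0.998], [-0.998, -0.0, -0.055], [0.0, -1.0, -0.0]]
force: [-0.5, -0.0, 0.8]
width: 27.6
```

```bash
python3 - <<'E'
from h import *
np.set_printoptions(precision=2,suppress=True)
s=r.state();print(s['time'],np.array(s['tcp_pos']),np.array(s['q']),s['width'])
save('wrist','w10')
for t,z in dict(lever_post=85,cam_axis=45,bolt_head=55).items():
    for k in r.spot_point(t,'wrist')[:2]: print(t,np.array(k['centre']),round(k['confidence'],2),atz('wrist',k['centre'],z))
E
```

```text
21.5 [629.27  83.29 164.01] [ 6.5  26.28 87.1   0.   66.64 99.65] 27.62744166740655
lever_post [257.9 202. ] 0.9 [627.85  84.09  85.  ]
cam_axis [257.3 261.9] 0.74 [554.36  88.6   45.  ]
```

View pics/w10.png

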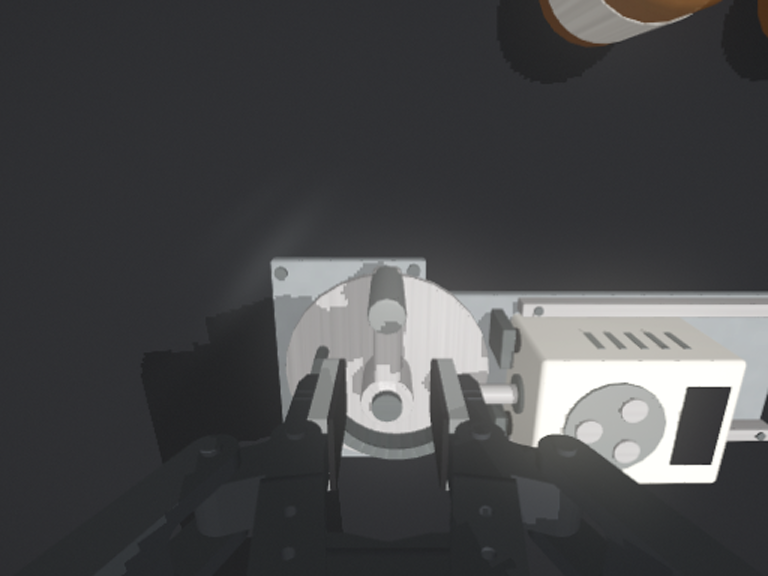

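>>> drive_tool(commands=[{"linear":[0,17,-1],"angular":[0,0,0]},{"linear":[0,17,0],"angular":[0,0,0]},{"linear":[0,17,0],"angular":[0,0,0]},{"linear":[0,17,0],"angular":[0,0,0]},{"linear":[0,17,0],"angular":[0,0,0]},{"linear":[0,15,0],"angular":[0,0,0]},{"linear":[0,0,0],"angular":[0,0,0]},{"linear":[-4,0,0],"angular":[0,0,0]},{"linear":[0,0,0],"angular":[0,0,0]}])

```text
time: 22.6
tcp_pos: [629.2, 88.6, 65.4]
tool_rot: [[-0.053, 0.002, 0.999], [-0.999, 0.0, -0.053], [-0.001, -1.0, 0.002]]
force: [0.3, 0.1, -0.7]
width: 27.9
```

>>> drive_tool(commands=[{"linear":[-5.5,0,-0.2],"angular":[0,-0.073,0]},{"linear":[-5.5,0,-0.2],"angular":[0,-0.073,0]},{"linear":[-5.5,0,-0.2],"angular":[0,-0.073,0]},{"linear":[-5.5,0,-0.2],"angular":[0,-0.073,0]},{"linear":[-5.5,0,-0.2],"angular":[0,-0.073,0]},{"linear":[-5.5,0,-0.2],"angular":[0,-0.073,0]},{"linear":[-5.5,0,-0.2],"angular":[0,-0.073,0]},{"linear":[-5.5,0,-0.2],"angular":[0,-0.073,0]},{"linear":[-5.5,0,-0.2],"angular":[0,-0.073,0]},{"linear":[-5.5,0,-0.2],"angular":[0,-0.073,0]}])

```text
time: 23.6
tcp_pos: [612.8, 139.4, 65.6]
tool_rot: [[0.628, 0.003, 0.778], [-0.778, -0.0, 0.628], [0.002, -1.0, 0.002]]
force: [0.8, -1.5, -0.2]
width: 28.0
```

```bash
python3 - <<'E'
from h import *
np.set_printoptions(precision=2,suppress=True)
s=r.state();p=np.array(s['tcp_pos']);d=p[:2]-[554,88.5]
print(s['time'],p,s['force'],'R',np.hypot(*d),'phi',np.degrees(np.arctan2(d[1],d[0])),'tx',np.degrees(np.arctan2(s['tool_rot'][1][0],s['tool_rot'][0][0])))
save('wrist','w11')
E
```

```text
23.6 [612.76 139.38  65.59] [ 0.82 -1.54 -0.2 ] R 77.72191088308311 phi 40.888554902458985 tx -51.07117931524491
```

View pics/w11.png

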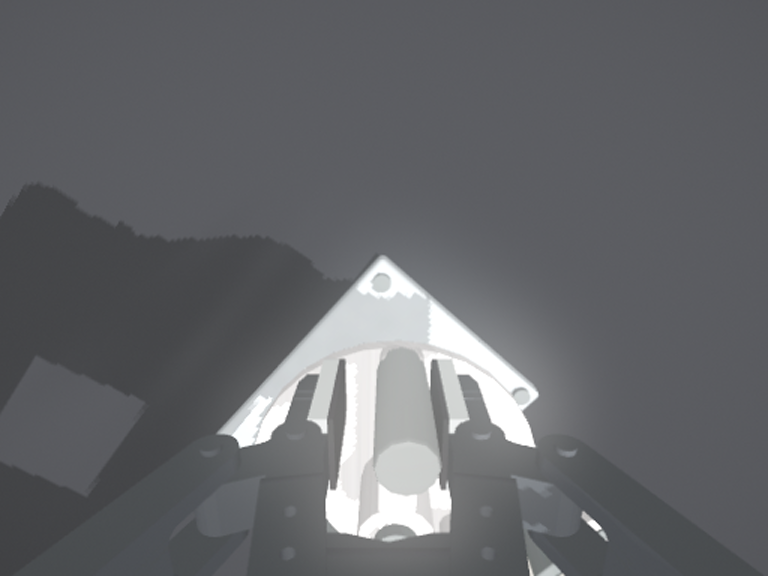

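>>> drive_tool(commands=[{"linear":[-5.5,0,-1],"angular":[0,-0.073,0]},{"linear":[-5.5,0,-1],"angular":[0,-0.073,0]},{"linear":[-5.5,0,-0.2],"angular":[0,-0.073,0]},{"linear":[-5.5,0,-0.2],"angular":[0,-0.073,0]},{"linear":[-5.5,0,-0.2],"angular":[0,-0.073,0]},{"linear":[-5.5,0,-0.2],"angular":[0,-0.073,0]},{"linear":[-5.5,0,-0.2],"angular":[0,-0.073,0]},{"linear":[-5.5,0,-0.2],"angular":[0,-0.073,0]},{"linear":[-5.5,0,-0.2],"angular":[0,-0.073,0]},{"linear":[-5.5,0,-0.2],"angular":[0,-0.073,0]},{"linear":[-5.5,0,-0.2],"angular":[0,-0.073,0]},{"linear":[-5.5,0,-0.2],"angular":[0,-0.073,0]},{"linear":[-5.5,0,-0.2],"angular":[0,-0.073,0]},{"linear":[-5.5,0,-0.2],"angular":[0,-0.073,0]},{"linear":[-5.5,0,-0.2],"angular":[0,-0.073,0]}])

```text
time: 25.15
tcp_pos: [538.2, 165.3, 65.6]
tool_rot: [[0.98, 0.004, -0.201], [0.201, 0.001, 0.98], [0.004, -1.0, 0.0]]
force: [0.6, -0.8, 0.4]
width: 28.0
```

```bash
python3 - <<'E'
from h import *
np.set_printoptions(precision=2,suppress=True)
s=r.state();p=np.array(s['tcp_pos']);d=p[:2]-[554,88.5]
print(s['time'],p,s['force'],'R',np.hypot(*d),'phi',np.degrees(np.arctan2(d[1],d[0])),'tx',np.degrees(np.arctan2(s['tool_rot'][1][0],s['tool_rot'][0][0])),np.array(s['q']))
save('wrist','w12')
E
```

```text
25.15 [538.21 165.33  65.55] [ 0.58 -0.84  0.45] R 78.44009058911503 phi 101.61585737978028 tx 11.578890103020449 [ 15.91  26.   104.19  -0.01  49.59   4.34]
```

View pics/w12.png

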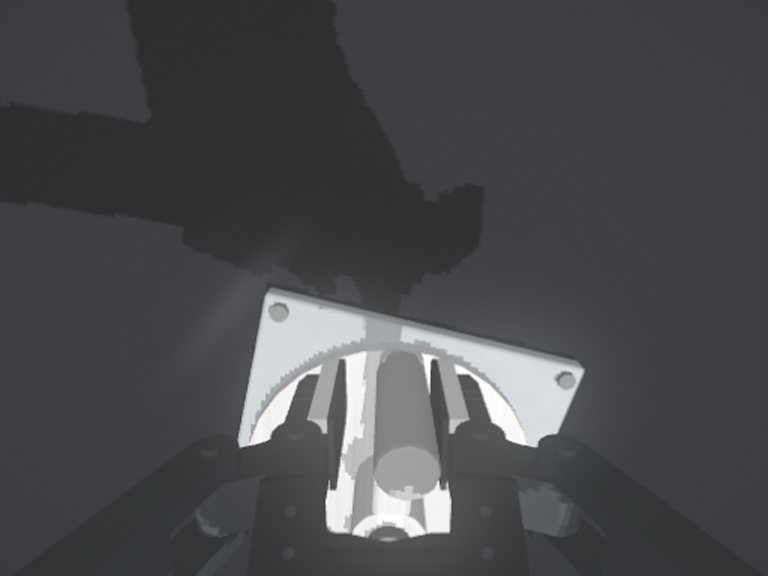

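>>> drive_tool(commands=[{"linear":[-5.5,0,-1],"angular":[0,-0.073,0]},{"linear":[-5.5,0,-1],"angular":[0,-0.073,0]},{"linear":[-5.5,0,-1],"angular":[0,-0.073,0]},{"linear":[-5.5,0,-0.2],"angular":[0,-0.073,0]},{"linear":[-5.5,0,-0.2],"angular":[0,-0.073,0]},{"linear":[-5.5,0,-0.2],"angular":[0,-0.073,0]},{"linear":[-5.5,0,-0.2],"angular":[0,-0.073,0]},{"linear":[-5.5,0,-0.2],"angular":[0,-0.073,0]},{"linear":[-5.5,0,-0.2],"angular":[0,-0.073,0]},{"linear":[-5.5,0,-0.2],"angular":[0,-0.073,0]},{"linear":[-5.5,0,-0.2],"angular":[0,-0.073,0]},{"linear":[-5.5,0,-0.2],"angular":[0,-0.073,0]},{"linear":[-5.5,0,-0.2],"angular":[0,-0.073,0]},{"linear":[-5.5,0,-0.2],"angular":[0,-0.073,0]}])

```text
time: 26.6
tcp_pos: [483.1, 115.6, 65.5]
tool_rot: [[0.341, 0.003, -0.94], [0.94, 0.002, 0.341], [0.003, -1.0, -0.003]]
force: [0.2, 3.8, 1.4]
width: 27.7
```

```bash
python3 - <<'E'
from h import *
np.set_printoptions(precision=2,suppress=True)
s=r.state();p=np.array(s['tcp_pos']);d=p[:2]-[554,88.5]
print(s['time'],p,s['force'],'R',np.hypot(*d),'phi',np.degrees(np.arctan2(d[1],d[0])),'tx',np.degrees(np.arctan2(s['tool_rot'][1][0],s['tool_rot'][0][0])),np.array(s['q']))
save('wrist','w13')
E
```

```text
26.6 [483.07 115.59  65.46] [0.2  3.78 1.42] R 75.93025699781758 phi 159.10118663504323 tx 70.03621696950002 [ 12.08  21.16 112.98   0.12  45.64 -58.04]
```

View pics/w13.png

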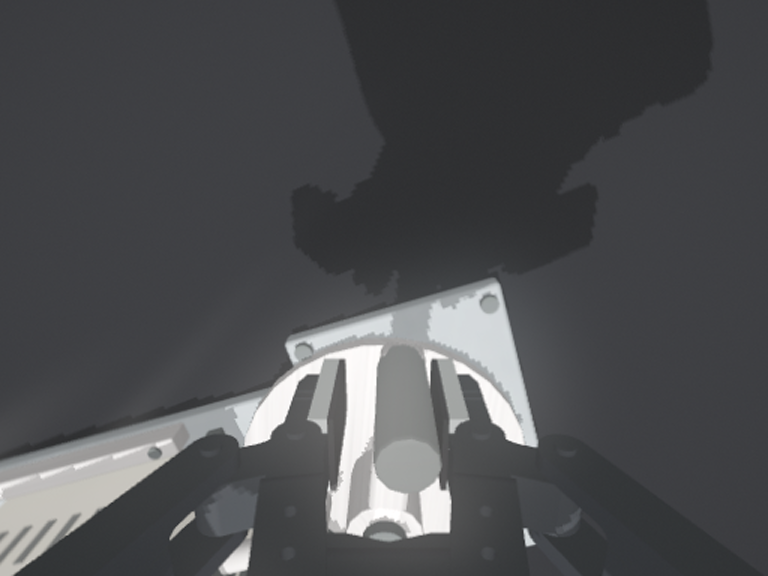

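>>> drive_tool(commands=[{"linear":[-5.5,0,-0.2],"angular":[0,-0.073,0]},{"linear":[-5.5,0,-0.2],"angular":[0,-0.073,0]},{"linear":[-5.5,0,-0.2],"angular":[0,-0.073,0]},{"linear":[-4,0,-0.1],"angular":[0,-0.06,0]},{"linear":[-3,0,-0.1],"angular":[0,-0.04,0]},{"linear":[0,0,0],"angular":[0,0,0]}])

```text
time: 27.25
tcp_pos: [477.8, 91.6, 64.9]
tool_rot: [[0.033, 0.001, -0.999], [0.999, 0.0, 0.033], [0.0, -1.0, -0.001]]
force: [0.7, -0.3, -0.0]
width: 27.6
```

>>> drive_tool(commands=[{"linear":[-1.5,0,0],"angular":[0,-0.03,0]},{"linear":[-1.5,0,0],"angular":[0,-0.02,0]},{"linear":[0,0,0],"angular":[0,0,0]}])

```text
time: 27.55
tcp_pos: [477.4, 88.6, 64.5]
tool_rot: [[-0.019, 0.0, -1.0], [1.0, -0.0, -0.019], [-0.0, -1.0, -0.0]]
force: [0.1, 0.5, 0.1]
width: 27.9
```

>>> drive_tool(commands=[{"linear":[-1.5,0,0],"angular":[0,0,0]},{"linear":[-1.5,0,0],"angular":[0,0,0]},{"linear":[0,0,0],"angular":[0,0,0]}])

```text
time: 27.85
tcp_pos: [477.2, 87.3, 64.4]
tool_rot: [[-0.017, -0.0, -1.0], [1.0, 0.004, -0.017], [0.004, -1.0, -0.0]]
force: [-1.9, 10.8, 0.8]
width: 27.9
```

>>> drive_tool(commands=[{"linear":[-1.5,0,0],"angular":[0,0,0]},{"linear":[0,0,0],"angular":[0,0,0]}])

```text
time: 28.05
tcp_pos: [477.2, 87.2, 64.4]
tool_rot: [[-0.016, -0.0, -1.0], [1.0, 0.006, -0.016], [0.006, -1.0, -0.0]]
force: [-0.8, 16.6, 0.9]
width: 27.5
```

>>> drive_tool(commands=[{"linear":[4,0,0],"angular":[0,0,0]},{"linear":[3.5,0,0],"angular":[0,0,0]},{"linear":[0,0,0],"angular":[0,0,0]},{"linear":[0,-20,0],"angular":[0,0,0]},{"linear":[0,-25,0],"angular":[0,0,0]},{"linear":[0,-30,0],"angular":[0,0,0]},{"linear":[0,-40,0],"angular":[0,0,0]},{"linear":[0,-40,0],"angular":[0,0,0]},{"linear":[0,-40,0],"angular":[0,0,0]},{"linear":[-20,0,0],"angular":[0,0.1,0]},{"linear":[-20,0,0],"angular":[0,0.1,0]},{"linear":[-20,0,0],"angular":[0,0.1,0]},{"linear":[-20,0,0],"angular":[0,0.1,0]},{"linear":[0,0,0],"angular":[0,0,0]},{"linear":[0,0,0],"angular":[0,0,0]}])

```text
time: 29.55
tcp_pos: [466.8, 12.5, 259.3]
tool_rot: [[0.371, 0.0, -0.929], [0.929, 0.0, 0.371], [0.0, -1.0, 0.0]]
force: [-0.7, -0.1, 0.6]
width: 27.8
```

```bash
python3 - <<'E'
from h import *
np.set_printoptions(precision=2,suppress=True)
s=r.state();p=np.array(s['tcp_pos']);print(s['time'],p,s['force'])
save('wrist','w14');save('top','t14')
for c in('wrist','top'):
  for t,z in dict(lever_post=85,cam_axis=45,bolt_head=55,module_center=45).items():
    for k in r.spot_point(t,c)[:1]: print(c,t,np.array(k['centre']),round(k['confidence'],2),atz(c,k['centre'],z))
E
```

```text
29.55 [466.8   12.53 259.27] [-0.68 -0.15  0.61]
wrist lever_post [340.5 151. ] 0.95 [480.21  96.11  85.  ]
wrist cam_axis [344.3 204.1] 0.63 [554.02  88.34  45.  ]
wrist bolt_head [321.7 218.7] 0.86 [557.2   57.22  55.  ]
top lever_post [231.7 228.6] 0.52 [476.61  93.43  85.  ]
top cam_axis [236.3 206.1] 0.61 [558.21  82.73  45.  ]
top module_center [277.  207.1] 0.95 [555.67 -56.62  45.  ]
```

View pics/w14.png

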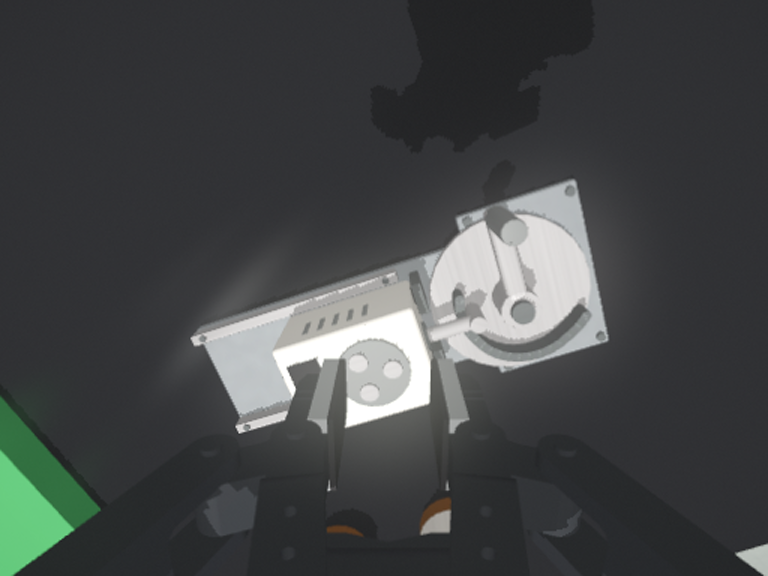

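View pics/t14.png

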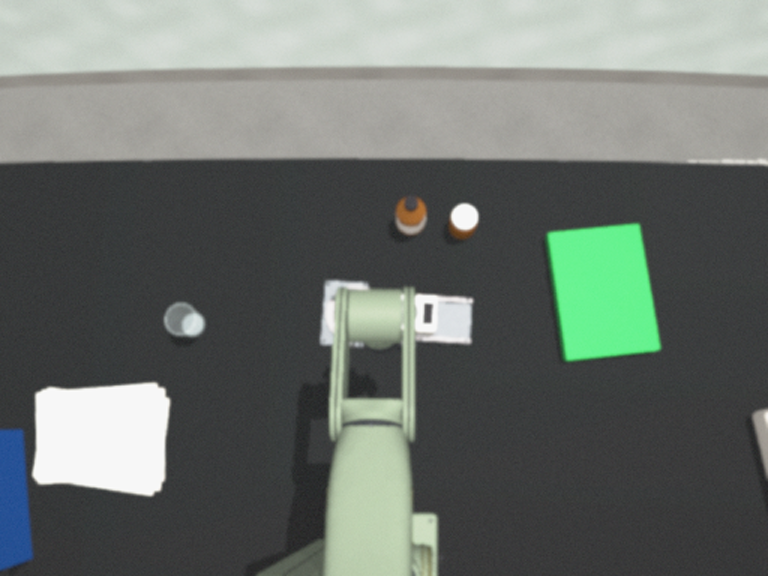

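```bash
python3 - <<'E'
from h import *
s=r.state();print(s['time'],s['force'],r.job_done())
E
```

```text
the job is handed in; nothing more can be done
30.05 [-0.58642888  0.66823351  0.3605387 ] None
```

The pump module is locked into its docking base, and I handed the job in at 30 s of the 61 s allowed.

1. **Opened the lever:** I swung it back to the open stop. It stopped moving there and the wrist force rose to 10 N.
2. **Pushed the module in:** I pushed on its back face until the force climbed at about the bumpers' 2.6 N per mm, reaching 6.8 N. A picture then showed the bolt head in the open mouth, about 40 mm from the cam axis.
3. **Locked it:** I turned the lever the full half turn. At the locked stop it no longer moved, with 17 N pressed on it.

**Last checks:**
- **Lever:** the post was found at about (480, 94) mm, against about (479, 92) expected at the locked stop.
- **Bolt:** the head measured about 31 mm from the cam axis against the nominal 34, within camera error. The hook rib lies outside it.
- **Module:** it looks flat between its rails.
- **Other objects:** the bottle, jar, beaker and binder look unmoved in the top picture.
- **Robot:** the gripper is clear, and the wrist force is about zero.

One disagreement: the top camera put the cam axis about 6 to 7 mm from where the wrist camera did. The arm was partly covering the dock in that view, so I relied on the wrist camera and the stop contacts. I also overshot sideways once on the way to the lever post; it touched nothing and I corrected it before descending.

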